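# Make up two inoculation kits on instrument trays

## Robot

A 6-joint arm with a two-finger parallel gripper is mounted at the origin on the work surface. World frame = base frame: x ahead of the robot, y to its left, z up, the work surface at z = 0. Lengths are in m, angles in degrees, forces in N, time in s.
With the tool pointing down it reaches from about 0.4 to 0.825 m from the base axis. Payload 7 kg.
Tool frame: the origin (TCP) lies between the finger pads; the fingertips stand 19 mm ahead of it and the grasp point (between the pads) is the TCP; z points along the fingers, y is the line along which they close (so a half turn about z gives the same grasp; the last joint's range is limited). The gripper opens to 88 mm and grips with 3 to 60 N. Pads are 19 mm wide; open, the fingers measure 130 mm over their backs; the gripper's body (78 mm by 193 mm) begins 47 mm behind the grasp point.
Start: joints at [-52.592, 20.546, 0.682, 0, -70.136, -16.507], TCP at [0.241, -0.631, 0.246] pointing down, gripper open.
Joint ranges: [-176.03, 176.03], [-82.01, 121.73], [-58.28, 71.71], [-173.87, 95.51], [-174.79, -0.11], [-173.66, 173.66]. Speed limits (degrees/s): [136.94, 136.94, 172.46, 180, 180, 180].

## Interface

Orientations are given as [roll, pitch, yaw] about the fixed x, y, z axes, in that order (R = Rz(yaw) Ry(pitch) Rx(roll)).
In Python, from plant import r gives the robot as it stands. The module is installed in compiled form; this text tells all that it offers.
- The arm moves only by the shell command python3 -m pendant 'ROWS' [OPENING] [FORCE]. ROWS is JSON, a list of rows, each a list of 6 numbers: the shift along the tool's x, y, z in mm, then the turn, a rotation vector about the tool's x, y, z in rad. In form: [[tx, ty, tz, wx, wy, wz], ...]. A call has 1 to 20 rows; each row is the pose to reach, as a shift and turn from the pose commanded when the call began, along the tool's axes at that moment; what a row does not reach only later rows make up. A row lasts 1/8 s, in which the tool goes at most 62.5 mm and 10.7 degrees, less where a joint would pass 70% of its speed; a pose out of reach is approached as far as the arm can. A call with a gripper value outside its range is refused whole. OPENING is the finger opening in mm, from 0 to 87.6, set as the call begins (- or left out, the last holds). The fingers move at their own pace and stop on an object; FORCE is the grip in N (left out, the last holds). Time passes only in rows, so rows that repeat a pose let the fingers close. It gives the time, the measured TCP pose, the force, the opening and the grip force at its end, in the units of the state.
- r.get_state(): the state, without advancing time (a new reading comes with each control period).
- r.capture(name): name is "scene" or "top"; returns the picture (480x640x3 uint8, red, green, blue); there is no depth.
- r.camera_params(name): a dict with "mtx" (3x3 intrinsics, pixels), "rvec" (rotation vector, rad) and "tvec" (3), from world to camera coordinates, as OpenCV has them. Camera axes: x right, y down, z forward; pixel columns grow to the right and rows downward; lengths in m; the calibration is good to about 2 mm. A picture is of the moment at which its call begins. camera_params takes no time and is no camera call.
- r.close_job(): hands the job in; it is judged then, once.
The state is a dict: "time_s": time; "joints": joint angles; "qd": joint speeds; "joint_torque": joint torques, N m; "tcp_pos": TCP position; "eef_rot": TCP orientation; "contact_force": force on the tool from outside, world axes, zero at the start; "moment": the same for the moment, N m; "gripper_width": finger opening in m; "gripper_force": force on a finger pad.
Only numpy, scipy, OpenCV 4.12 (cv2) and the standard library are available. Lean on these libraries where they do the work, as an engineer would, in place of code of your own. Each camera call takes 0.05 s, during which the arm holds its last target. There are 200 camera calls.

## Task

Make up the two inoculation kits from the stock on the steel riser: the oblong tray gets the smaller conical flask, the larger Petri dish and the screw-capped culture bottle; the square tray gets the larger conical flask and the smaller Petri dish. Set each thing down gently, right way up and flat on the floor of its tray, side by side, keeping everything upright on the way. Leave the brown reagent bottle and the beaker where they stand.

Things in the scene. Friction and masses are not known exactly. Their poses are not given: they have to be found in the camera images.
- tray_oblong: Oblong white enamelled steel instrument tray with a dark blue rim, fixed to the bench: inside 130 mm along its x by 250 mm along its y, outside 136 x 256 mm, vertical rim 14 mm high (3 mm thick, its rolled edge reaching 16.5 mm above the bench), floor 2 mm above the bench. Origin at the centre of its underside, on the bench; z up, y along its long side. It is on the left or on the right, turned by up to 9 degrees.
- tray_square: Square white enamelled steel instrument tray with a dark blue rim, fixed to the bench: inside 136 x 136 mm, outside 142 x 142 mm, vertical rim 14 mm high (3 mm thick, its rolled edge reaching 16.5 mm above the bench), floor 2 mm above the bench. Origin at the centre of its underside, on the bench; z up. It is on the other side from the oblong tray, turned by up to 9 degrees.
- riser: Low stainless-steel step shelf that carries the stock, fixed to the bench beyond the trays: 115 mm deep along its x, 520 mm long along its y, flat top without a rim 50 mm above the bench. Origin at the centre of its underside, on the bench; z up; the row of stock runs along its y, through its middle, and what stands there is within about 10 mm of that middle line.
- flask_large_mid (a point): Larger of the two conical glass flasks with pale set agar and an off-white silicone stopper, about 130 g. Base 64 mm diameter, 122 mm tall over all; straight neck 27 mm diameter from 70 to 104 mm above its base, a lip and the stopper (27 to 31 mm) above. The point lies on its axis half-way up, 61 mm above its base; z points up the axis. At the start it stands on the riser in one of five shuffled places in a row, 100 mm apart.
- flask_small_mid (a point): Smaller of the two conical glass flasks with pale set agar and an off-white silicone stopper, about 80 g. Base 51 mm diameter, 92 mm tall over all; straight neck 23 mm diameter from 46 to 77 mm above its base, a lip and the stopper (23 to 27 mm) above. The point lies on its axis half-way up, 46 mm above its base; z points up the axis. At the start it stands on the riser in one of five shuffled places in a row, 100 mm apart.
- bottle_mid (a point): Slim screw-capped glass culture bottle with pale agar and an aluminium cap, about 60 g: a straight cylinder, 28 mm diameter, 85 mm tall. The point lies on its axis half-way up, 42.5 mm above its base; z points up the axis. At the start it stands on the riser in one of five shuffled places in a row, 100 mm apart.
- dish_large_mid (a point): Larger Petri dish, clear plastic with amber agar and its lid on, handled as one piece, about 35 g: a flat disc 60 mm diameter, 15 mm tall. The point is its centre, 7.5 mm above its underside; z points up. At the start it lies flat on the riser in one of the five shuffled places with the smaller dish stacked on top of it.
- dish_small_mid (a point): Smaller Petri dish, clear plastic with amber agar and its lid on, handled as one piece, about 18 g: a flat disc 40 mm diameter, 12 mm tall. The point is its centre, 6 mm above its underside; z points up. At the start it is stacked, roughly centred, on the lid of the larger dish.
- reagent_mid (a point): Brown glass reagent bottle with a paper band and a black cap, 40 mm diameter, 84 mm tall, loose; not part of either kit. The point lies on its axis, 42 mm above its base. At the start it stands on the riser in one of five shuffled places in a row, 100 mm apart.
- beaker_mid (a point): Glass beaker holding forceps and an inoculating loop, 74 mm diameter, 90 mm tall (the tools stick up to about 140 mm), loose, standing on the bench to the far left of the work; not part of either kit. The point lies on its axis 45 mm above its base. (A fixed rack of test tubes, 70 x 200 mm and 110 mm tall, stands on the bench to the far right.)
Things that resemble listed ones, but are neither listed nor needed, are in the scene too. Leave any pink or purple look-alike of the part that bears flask_small_mid alone. What is shaped like the part that bears flask_large_mid but orange or purple is not meant.

How it is judged:
By the outcome, as a careful person would: the job done as asked, in the order asked, and still so for the second after the job is handed in, with the robot touching nothing.
It also fails if it takes over 131 s, if anything falls off the work surface, if the arm or the gripper's body presses on something with over 40 N, if the wrist force passes 120 N, or if a joint passes its speed limit or range.

## Working session

There is one attempt and no reset: what is moved stays moved. The work goes in short steps, Python scripts to look and compute and a shell command to move; the robot and the scene stay as the last step left them, time stands still between calls to the robot, and variables do not carry over. Pictures are saved under pics/ and viewed, at most 14 in all, crops included, and the job is handed in when it is done.

```bash
mkdir -p pics; python3 - <<'E'
from plant import r
import cv2
for n in("scene","top"):
    cv2.imwrite(f"pics/{n}0.png",r.capture(n)[:,:,::-1]); p=r.camera_params(n)
    R=cv2.Rodrigues(p["rvec"])[0]; print(n,p["mtx"],(-R.T@p["tvec"].ravel()),R[2])
print(r.get_state())
E
```

```text
scene [[504.25242604   0.         316.97196413]
 [  0.         504.25242604 254.35472374]
 [  0.           0.           1.        ]] [ 0.9957839  -0.36520645  0.99584353] [-0.35338105  0.45146132 -0.81933175]
top [[525.19345368   0.         316.15491419]
 [  0.         525.19345368 232.25780629]
 [  0.           0.           1.        ]] [0.39632355 0.15195703 1.36758395] [ 0.17948411  0.00430508 -0.98375145]
{'time_s': 0.1, 'joints': array([-5.25910468e+01,  2.05877126e+01,  6.40364634e-01, -1.77342733e-02,
       -7.01374354e+01, -1.65049294e+01]), 'qd': array([-0.03968706, -0.05823998,  0.09261623,  0.01645099, -0.03285335,
       -0.03049497]), 'joint_torque': array([-4.57777533e-04, -5.84163988e+01,  2.93755835e+01,  7.01553404e+00,
        1.02337101e-02, -6.09327731e-05]), 'tcp_pos': array([ 0.24065295, -0.63020719,  0.24472226]), 'eef_rot': array([ 1.79913973e+02, -8.10358974e-03, -1.59102008e+02]), 'contact_force': array([-0.07421909,  0.40956499,  0.03280423]), 'moment': array([ 0.02652492, -0.05080111,  0.00073385]), 'gripper_force': 0.0, 'gripper_width': 0.08735375811807021}
```

View pics/scene0.png

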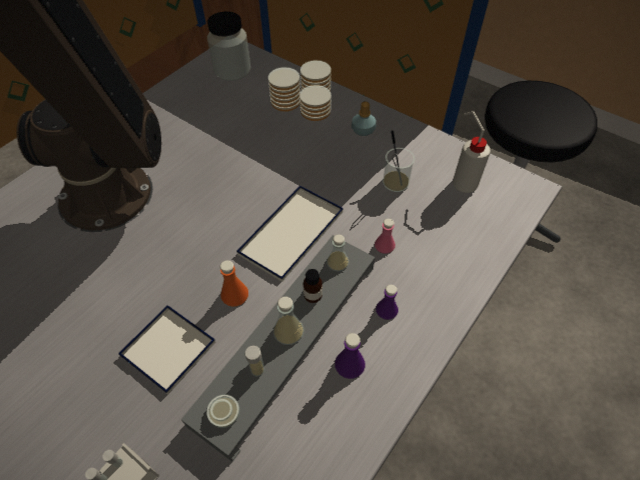

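View pics/top0.png

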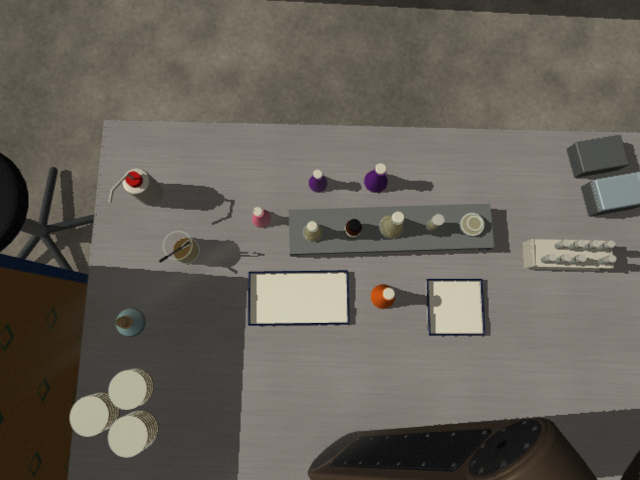

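The pictures show the riser row from left to right in the top view.

- Small pale flask at (312,230), reagent bottle at (353,228), large pale flask at (393,224), capped bottle at (436,223), and the stacked dishes at (472,224).
- The oblong tray is at (299,298) and the square tray at (456,307).

Candidates for the small flask are pale (312,230), pink (261,216) and purple (317,181). I choose the pale one. Candidates for the large flask are pale (393,224), orange (383,296) and purple (376,180). I choose the pale one again. The only dish stack on the riser is at (472,224), and the only slim aluminium-capped bottle is at (436,223).

```bash
cat > h.py <<'E'
import cv2, numpy as np
from plant import r
def cam(n):
    p=r.camera_params(n); R=cv2.Rodrigues(p["rvec"])[0]; return p["mtx"],R,p["tvec"].ravel(),p["rvec"]
def onz(n,uv,z):
    K,R,t,_=cam(n); c=-R.T@t; d=R.T@np.linalg.solve(K,[*uv,1.]); return c+d*(z-c[2])/d[2]
def proj(n,P):
    K,R,t,rv=cam(n); return cv2.projectPoints(np.float64(P).reshape(-1,3),rv,t,K,None)[0].reshape(-1,2)
E
python3 - <<'E'
from h import *
t=cv2.imread("pics/top0.png"); 
cv2.imwrite("pics/top0c.png",cv2.resize(t[165:345,240:500],None,fx=3,fy=3,interpolation=2))
s=cv2.imread("pics/scene0.png")
cv2.imwrite("pics/scene0c.png",cv2.resize(s[225:445,180:390],None,fx=2.7,fy=2.7,interpolation=2))
# trays: bright floor / blue rim outer contour
hsv=cv2.cvtColor(t,cv2.COLOR_BGR2HSV)
print(hsv[300,249],hsv[300,300],hsv[285,349],hsv[200,300])
m=cv2.inRange(hsv,(100,60,10),(130,255,140)); m[:265]=0;m[340:]=0; m[:,:240]=0; m[:,500:]=0
for c in cv2.findContours(m,cv2.RETR_EXTERNAL,2)[0]:
    if cv2.contourArea(c)<1500: continue
    q=cv2.minAreaRect(c); b=cv2.boxPoints(q); P=np.array([onz("top",u,.0165) for u in b])[:,:2]
    print("tray",q,P.round(4).tolist(),P.mean(0).round(4),np.linalg.norm(P[1]-P[0]),np.linalg.norm(P[2]-P[1]),np.degrees(np.arctan2(*(P[1]-P[0])[::-1])))
m=cv2.inRange(hsv,(0,0,150),(180,90,255)); m[:205]=0;m[245:]=0;m[:,:295]=0;m[:,490:]=0
n,l,st,ce=cv2.connectedComponentsWithStats(m)
for i in range(1,n):
    if st[i,4]>15: print("white",ce[i].round(1),st[i].tolist())
E
```

```text
[113 106  41] [ 24  33 207] [12 19 66] [ 16  22 129]
white [397.3 216.8] [392, 211, 12, 12, 110]
white [472.1 223.3] [460, 213, 24, 23, 208]
white [437.7 219.2] [432, 214, 12, 11, 101]
white [311.1 225.7] [305, 221, 12, 10, 81]
```

View pics/top0c.png

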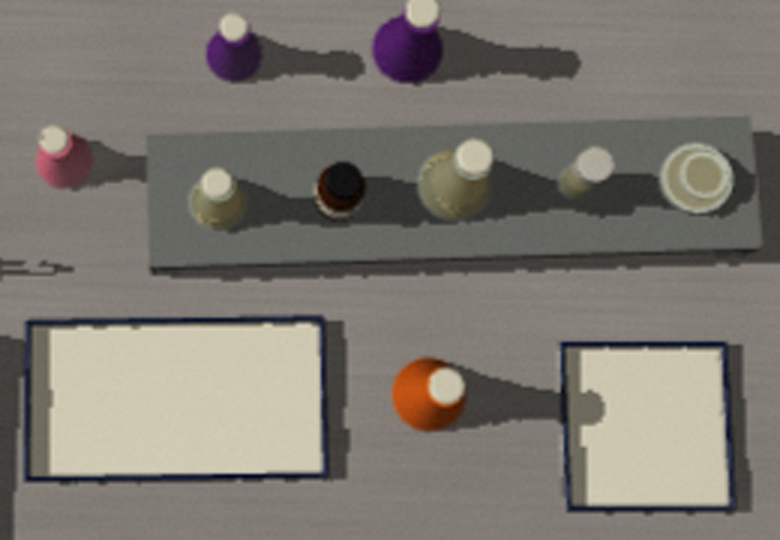

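View pics/scene0c.png

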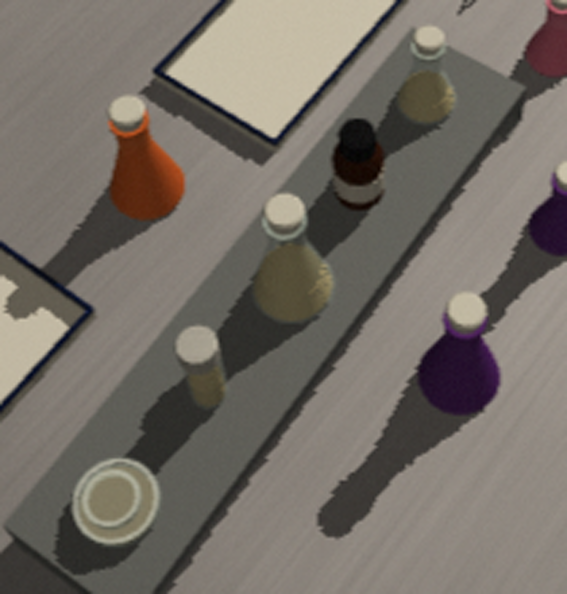

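The crops confirm the choice: pale flasks at crop (217,185) and (474,158), bottle cap at (595,165) and the dish stack at (697,178). The oblong tray corners are at crop (26,320), (324,318), (328,476) and (25,480). The square tray corners are at (560,343), (727,343), (735,510) and (569,510). The orange flask, at (445,387), stands between the trays.

```bash
cat >> h.py <<'E'
E
python3 - <<'E'
from h import *
f=lambda c,z:onz("top",(c[0]/3+240-1/3,c[1]/3+165-1/3),z)[:2]
for nm,cs in dict(ob=[(26,320),(324,318),(328,476),(25,480)],sq=[(560,343),(727,343),(735,510),(569,510)]).items():
    P=np.array([f(c,.0165) for c in cs]); 
    print(nm,P.round(3).tolist(),"c",P.mean(0).round(4),[np.linalg.norm(P[i]-P[i-1]).round(3) for i in range(4)])
    for i in range(4):
        d=P[(i+1)%4]-P[i];print(np.degrees(np.arctan2(d[1],d[0])).round(1))
print("riser",[f(c,.05).round(3).tolist() for c in[(147,136),(748,117),(760,248),(150,266)]])
s=cv2.imread("pics/scene0.png");hs=cv2.cvtColor(s,cv2.COLOR_BGR2HSV)
ts={"small":((311.1,225.7),.142,(180+428/2.7,225+41/2.7)),"large":((397.3,216.8),.172,(180+285/2.7,225+212/2.7)),"bottle":((437.7,219.2),.135,(180+197/2.7,225+345/2.7)),"reag":((240+346/3,165+181/3),.134,(180+357/2.7,225+137/2.7)),"orange":((240+445/3,165+386/3),.122,(180+127/2.7,225+110/2.7))}
for k,(uv,z,sv) in ts.items(): print(k,onz("top",uv,z).round(4),onz("scene",sv,z).round(4))
print("dS",f((705,174),.077),onz("scene",(180+110/2.7,225+498/2.7),.077))
print("dL",f((697,178.5),.065),onz("scene",(180+116/2.7,225+502/2.7),.065))
E
```

```text
ob [[0.536, 0.33], [0.544, 0.074], [0.41, 0.069], [0.4, 0.324]] c [0.4727 0.1993] [np.float64(0.136), np.float64(0.256), np.float64(0.134), np.float64(0.256)]
-88.2
-177.7
92.2
2.4
sq [[0.528, -0.129], [0.531, -0.272], [0.391, -0.274], [0.387, -0.135]] c [ 0.4594 -0.2024] [np.float64(0.141), np.float64(0.143), np.float64(0.141), np.float64(0.14)]
-88.5
-179.0
91.5
2.4
riser [[0.693, 0.23], [0.723, -0.285], [0.609, -0.292], [0.581, 0.223]]
small [0.6355 0.1697 0.142 ] [0.6418 0.1615 0.142 ]
large [ 0.6558 -0.0306  0.172 ] [ 0.6613 -0.0357  0.172 ]
bottle [ 0.6605 -0.1331  0.135 ] [ 0.6639 -0.1369  0.135 ]
reag [0.6406 0.064  0.134 ] [0.6484 0.0618 0.134 ]
orange [ 0.4806 -0.0167  0.122 ] [ 0.4863 -0.0194  0.122 ]
dS [ 0.6663716  -0.23895271] [ 0.66836457 -0.24102457  0.077     ]
dL [ 0.66483781 -0.23573553] [ 0.66929423 -0.23892802  0.065     ]
```

```bash
cat > d.py <<'E'
import sys,numpy as np
from scipy.spatial.transform import Rotation as Ro
from plant import r
a=list(map(float,sys.argv[1:])); s=r.get_state(); R=Ro.from_euler("xyz",s["eef_rot"],degrees=True)
T=Ro.from_euler("xyz",[180,0,a[3] if len(a)>3 else -87.5],degrees=True)
print("shift mm",(R.inv().apply(np.array(a[:3])-s["tcp_pos"])*1e3).round(1),"turn",(R.inv()*T).as_rotvec().round(3),"t",round(s["time_s"],2),"pos",s["tcp_pos"].round(4),s["eef_rot"].round(2),"w",round(s["gripper_width"],4),"gf",round(float(s["gripper_force"]),1),"F",s["contact_force"].round(1))
E
python3 d.py .667 -.239 .22
```

```text
shift mm [-537.8  213.4   25. ] turn [ 1.00e-03  1.00e-03 -1.25e+00] t 0.1 pos [ 0.2407 -0.6302  0.2447] [ 1.7991e+02 -1.0000e-02 -1.5910e+02] w 0.0874 gf 0.0 F [-0.1  0.4  0. ]
```

```bash
python3 -m pendant '[[-538,213,25,0,0,-1.25],[-538,213,25,0,0,-1.25],[-538,213,25,0,0,-1.25],[-538,213,25,0,0,-1.25],[-538,213,25,0,0,-1.25],[-538,213,25,0,0,-1.25],[-538,213,25,0,0,-1.25],[-538,213,25,0,0,-1.25],[-538,213,25,0,0,-1.25],[-538,213,25,0,0,-1.25],[-538,213,25,0,0,-1.25],[-538,213,25,0,0,-1.25],[-538,213,25,0,0,-1.25]]' 60 10; python3 d.py .667 -.239 .12
```

```text
time_s: 1.72
tcp_pos: [0.6666, -0.2408, 0.221]
eef_rot: [-180.0, -0.0, -87.6]
contact_force: [0.5, 0.1, -0.6]
gripper_width: 0.0599
gripper_force: 0.0
shift mm [ -1.8  -0.5 101. ] turn [-0.    -0.    -0.001] t 1.73 pos [ 0.6666 -0.2408  0.221 ] [-179.98   -0.    -87.57] w 0.0599 gf 0.0 F [ 0.5  0.1 -0.6]
```

```bash
python3 -m pendant '[[-2,0,60,0,0,0],[-2,0,95,0,0,0],[-2,0,101,0,0,0],[-2,0,101,0,0,0]]' 60 10; python3 - <<'E'
from h import *
p=r.get_state()["tcp_pos"]; tip=p-[0,0,.019]
a=r.capture("scene")[:,:,::-1]; b=r.capture("top")[:,:,::-1]
print(p,proj("scene",tip),proj("top",tip))
A=cv2.resize(a[345:445,160:290],None,fx=4.5,fy=4.5,interpolation=2)
B=cv2.resize(b[170:270,420:530],None,fx=2,fy=2,interpolation=2)
cv2.imwrite("pics/a1.png",A)
E
```

```text
time_s: 2.22
tcp_pos: [0.6677, -0.2384, 0.1207]
eef_rot: [-179.9, -0.0, -87.5]
contact_force: [-0.4, -0.4, 0.4]
gripper_width: 0.0601
gripper_force: 0.0
[ 0.66766183 -0.23843749  0.12074984] [[219.16211658 403.63901516]] [[477.43132801 220.16090685]]
```

View pics/a1.png

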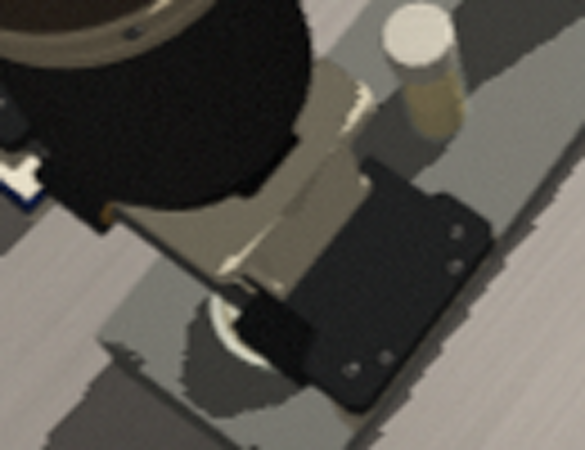

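The open fingers straddle the dish stack, whose rim shows at crop (230,330). Placement looks right, so I go down and grip the small dish.

```bash
python3 -m pendant '[[0,0,20,0,0,0],[0,0,32,0,0,0],[0,0,35,0,0,0],[0,0,35,0,0,0]]' 60 6 && python3 -m pendant '[[0,0,0,0,0,0],[0,0,0,0,0,0],[0,0,0,0,0,0],[0,0,0,0,0,0],[0,0,0,0,0,0],[0,0,0,0,0,0]]' 30 6; python3 d.py .667 -.239 .085
```

```text
time_s: 2.82
tcp_pos: [0.6676, -0.2377, 0.0851]
eef_rot: [-180.0, -0.0, -87.5]
contact_force: [0.1, -0.4, -0.0]
gripper_width: 0.06
gripper_force: 0.0
time_s: 3.58
tcp_pos: [0.6675, -0.2377, 0.0849]
eef_rot: [-180.0, -0.0, -87.5]
contact_force: [-0.1, 1.6, 3.4]
gripper_width: 0.0395
gripper_force: 6.0
shift mm [ 1.3  0.5 -0.1] turn [-0.    -0.     0.001] t 3.58 pos [ 0.6675 -0.2377  0.0849] [-1.7998e+02 -1.0000e-02 -8.7470e+01] w 0.0395 gf 6.0 F [-0.1  1.6  3.4]
```

```bash
python3 d.py .4634 -.2445 .1; python3 d.py .4634 -.2445 .026
```

```text
shift mm [ -2.2 204.2 -15.2] turn [-0.    -0.     0.001] t 3.58 pos [ 0.6675 -0.2377  0.0849] [-1.7998e+02 -1.0000e-02 -8.7470e+01] w 0.0395 gf 6.0 F [-0.1  1.6  3.4]
shift mm [ -2.2 204.2  58.8] turn [-0.    -0.     0.001] t 3.58 pos [ 0.6675 -0.2377  0.0849] [-1.7998e+02 -1.0000e-02 -8.7470e+01] w 0.0395 gf 6.0 F [-0.1  1.6  3.4]
```

```bash
python3 -m pendant '[[0,0,-5,0,0,0],[0,0,-20,0,0,0],[0,0,-35,0,0,0],[0,10,-40,0,0,0],[0,40,-40,0,0,0],[-1,85,-40,0,0,0],[-1,130,-40,0,0,0],[-2,170,-30,0,0,0],[-2,195,-5,0,0,0],[-2,204,20,0,0,0],[-2,204,38,0,0,0],[-2,204,48,0,0,0],[-2,204,52,0,0,0],[-2,204,52,0,0,0]]'; python3 - <<'E'
from h import *
a=r.capture("scene")[:,:,::-1]
cv2.imwrite("pics/a2.png",cv2.resize(a[280:480,90:330],None,fx=3.2,fy=3,interpolation=2))
E
python3 d.py .4634 -.2445 .0225
```

```text
time_s: 5.32
tcp_pos: [0.4636, -0.2446, 0.0327]
eef_rot: [-180.0, -0.0, -87.5]
contact_force: [0.3, 0.4, -0.1]
gripper_width: 0.0397
gripper_force: 6.0
shift mm [-0.2  0.4 10.5] turn [-0.001 -0.     0.   ] t 5.38 pos [ 0.4638 -0.2447  0.033 ] [-1.7997e+02 -1.0000e-02 -8.7470e+01] w 0.0401 gf 6.0 F [-0.5 -0.2  0.3]
```

View pics/a2.png

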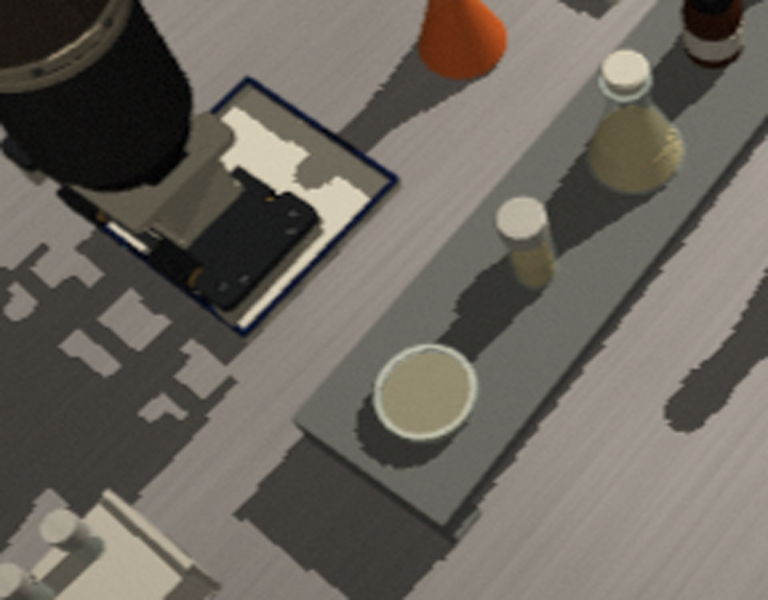

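The large dish stays alone on the riser at crop (425,392). The gripper is inside the square tray at crop (250,245). I lower slowly.

```bash
python3 -m pendant '[[0,0,3,0,0,0],[0,0,6,0,0,0],[0,0,8,0,0,0],[0,0,9,0,0,0],[0,0,10,0,0,0],[0,0,10,0,0,0]]';
```

```text
time_s: 6.12
tcp_pos: [0.4634, -0.2446, 0.0225]
eef_rot: [180.0, 0.0, -87.5]
contact_force: [0.6, 0.2, -1.1]
gripper_width: 0.0396
gripper_force: 6.0
```

```bash
python3 -m pendant '[[0,0,0.5,0,0,0],[0,0,0.8,0,0,0],[0,0,0.8,0,0,0]]'; python3 -m pendant '[[0,0,0.3,0,0,0],[0,0,0.3,0,0,0],[0,0,0,0,0,0],[0,0,-10,0,0,0],[0,0,-40,0,0,0],[0,0,-90,0,0,0],[0,0,-100,0,0,0]]' 56 6; python3 - <<'E'
from h import *
a=r.capture("top")[:,:,::-1]; b=r.capture("scene")[:,:,::-1]
cv2.imwrite("pics/b.png",a); cv2.imwrite("pics/c.png",b)
h=cv2.cvtColor(b,cv2.COLOR_BGR2HSV)
m=cv2.inRange(h,(0,0,110),(180,140,255));m[:385]=0;m[440:]=0;m[:,:203]=0;m[:,255:]=0
n,l,st,ce=cv2.connectedComponentsWithStats(m)
for i in range(1,n):
    if st[i,4]>60: print(ce[i],st[i])
E
python3 d.py .668 -.238 .2
```

```text
time_s: 6.5
tcp_pos: [0.4634, -0.2446, 0.0219]
eef_rot: [-180.0, -0.0, -87.5]
contact_force: [-0.4, -0.4, 1.2]
gripper_width: 0.04
gripper_force: 6.0
time_s: 7.38
tcp_pos: [0.4654, -0.2451, 0.1258]
eef_rot: [-179.6, -0.1, -87.4]
contact_force: [-0.0, -0.8, -0.8]
gripper_width: 0.0559
gripper_force: 0.0
[222.57314149 410.00839329] [207 394  33  33 834]
[251.234375 435.109375] [245 427  10  13  64]
shift mm [   2.3 -204.1  -75.6] turn [-0.004 -0.001  0.   ] t 7.47 pos [ 0.4643 -0.2447  0.1236] [-1.7979e+02 -4.0000e-02 -8.7480e+01] w 0.0559 gf 0.0 F [-0.8  0.1 -0.2]
```

```bash
python3 -m pendant '[[0,-20,-10,0,0,0],[0,-70,-10,0,0,0],[2,-125,-10,0,0,0],[2,-175,-10,0,0,0],[2,-203,5,0,0,0],[2,-203,30,0,0,0],[2,-203,45,0,0,0],[2,-203,52,0,0,0],[2,-203,52,0,0,0]]' 82 8 && python3 -m pendant '[[0,0,0.5,0,0,0],[0,0,0.5,0,0,0],[0,0,0.5,0,0,0],[0,0,0.5,0,0,0],[0,0,0.5,0,0,0],[0,0,0.5,0,0,0]]' 50 8; python3 d.py .4732 .125 .25
```

```text
time_s: 8.6
tcp_pos: [0.6659, -0.2377, 0.0701]
eef_rot: [180.0, -0.0, -87.5]
contact_force: [0.3, 0.8, -0.1]
gripper_width: 0.0818
gripper_force: 0.0
time_s: 9.35
tcp_pos: [0.6663, -0.2378, 0.0694]
eef_rot: [-180.0, -0.0, -87.5]
contact_force: [-0.4, -0.0, 2.2]
gripper_width: 0.0599
gripper_force: 8.6
shift mm [-370.9  177.  -180.6] turn [-0. -0.  0.] t 9.35 pos [ 0.6663 -0.2378  0.0694] [-1.7999e+02 -1.0000e-02 -8.7480e+01] w 0.0599 gf 8.6 F [-0.4 -0.   2.2]
```

```bash
python3 -m pendant '[[0,0,-6,0,0,0],[0,0,-30,0,0,0],[0,0,-75,0,0,0],[0,0,-125,0,0,0],[-25,12,-150,0,0,0],[-65,31,-160,0,0,0],[-115,54,-160,0,0,0],[-165,78,-160,0,0,0],[-215,101,-160,0,0,0],[-265,125,-160,0,0,0],[-310,146,-150,0,0,0],[-345,162,-120,0,0,0],[-363,171,-75,0,0,0],[-368,173,-30,0,0,0],[-368,173,5,0,0,0],[-368,173,25,0,0,0],[-368,173,35,0,0,0],[-368,173,38,0,0,0],[-368,173,38,0,0,0]]'; python3 - <<'E'
from h import *
a=r.capture("scene")[:,:,::-1]; b=r.capture("top")[:,:,::-1]
A=cv2.resize(a[160:360,90:390],None,fx=2.5,fy=2.5,interpolation=2)
cv2.imwrite("pics/a3.png",A)
E
python3 d.py .4776 .122 .0217
```

```text
time_s: 11.72
tcp_pos: [0.4777, 0.1226, 0.0319]
eef_rot: [-179.9, 0.0, -87.5]
contact_force: [-0.1, -0.5, -0.7]
gripper_width: 0.06
gripper_force: 8.0
shift mm [ 0.7  0.3 10.4] turn [-0.001  0.001  0.   ] t 11.82 pos [0.4778 0.1227 0.0321] [-1.7992e+02  5.0000e-02 -8.7480e+01] w 0.0597 gf 8.0 F [-0.6 -0.6 -1.7]
```

View pics/a3.png

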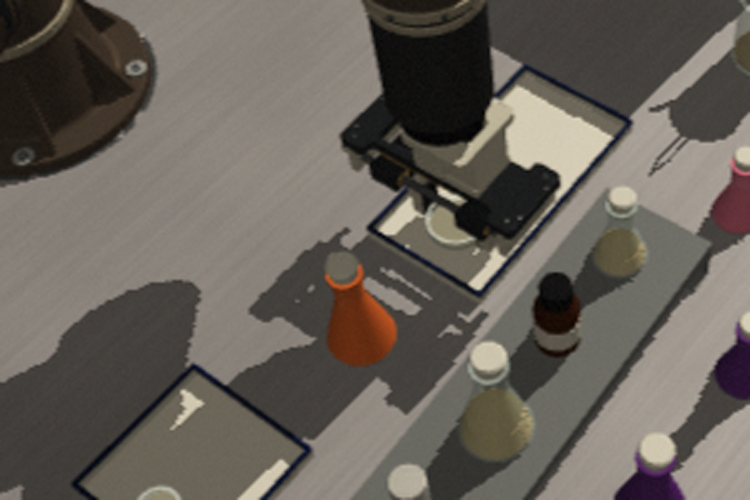

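The large dish hangs level inside the oblong tray at crop (452,222), clear of the rim. The small dish lies in the square tray at crop (160,492). I lower and release.

```bash
python3 -m pendant '[[0,0,4,0,0,0],[0,0,7,0,0,0],[0,0,8.5,0,0,0],[0,0,9.5,0,0,0],[0,0,10,0,0,0],[0,0,10,0,0,0]]' && python3 -m pendant '[[0,0,0.3,0,0,0],[0,0,0.3,0,0,0],[0,0,0,0,0,0],[0,0,-10,0,0,0],[0,0,-40,0,0,0],[0,0,-95,0,0,0],[0,0,-150,0,0,0],[0,0,-170,0,0,0],[0,0,-170,0,0,0]]' 68 8; python3 d.py .6385 .1655 .20;python3 d.py .6385 .1655 .117
```

```text
time_s: 12.58
tcp_pos: [0.4772, 0.1223, 0.0213]
eef_rot: [180.0, -0.0, -87.5]
contact_force: [-0.8, 0.2, 0.3]
gripper_width: 0.0598
gripper_force: 8.8
time_s: 13.7
tcp_pos: [0.4776, 0.1227, 0.1934]
eef_rot: [-179.8, 0.1, -87.5]
contact_force: [0.0, -0.7, -0.9]
gripper_width: 0.0681
gripper_force: 0.0
shift mm [ -35.7 -162.6   -6. ] turn [-0.003  0.002  0.   ] t 13.7 pos [0.4776 0.1227 0.1934] [-1.7983e+02  1.2000e-01 -8.7480e+01] w 0.0681 gf 0.0 F [ 0.  -0.7 -0.9]
shift mm [ -35.6 -162.3   77. ] turn [-0.003  0.002  0.   ] t 13.7 pos [0.4776 0.1227 0.1934] [-1.7983e+02  1.2000e-01 -8.7480e+01] w 0.0681 gf 0.0 F [ 0.  -0.7 -0.9]
```

```bash
python3 -m pendant '[[-10,-40,-6,0,0,0],[-22,-95,-6,0,0,0],[-32,-145,-6,0,0,0],[-36,-162,0,0,0,0],[-36,-162,25,0,0,0],[-36,-162,55,0,0,0],[-36,-162,73,0,0,0],[-36,-162,78,0,0,0],[-36,-162,78,0,0,0]]' 60 8; python3 - <<'E'
from h import *
a=r.capture("scene")[:,:,::-1]; b=r.capture("top")[:,:,::-1]
A=cv2.resize(a[180:330,230:430],None,fx=2,fy=2.67,interpolation=2)
B=cv2.resize(b[160:310,230:430],None,fx=2,fy=2.67,interpolation=2)
cv2.imwrite("pics/a4.png",np.hstack([A,B]))
E
python3 d.py .6385 .1655 .115
```

```text
time_s: 14.82
tcp_pos: [0.6376, 0.1655, 0.1136]
eef_rot: [-180.0, -0.0, -87.5]
contact_force: [-0.4, 0.0, 0.2]
gripper_width: 0.0601
gripper_force: 0.0
shift mm [ 0.2 -0.4 -0.6] turn [-0.002  0.001  0.001] t 14.93 pos [0.6381 0.1657 0.1144] [-1.7991e+02  3.0000e-02 -8.7460e+01] w 0.0597 gf 0.0 F [0.7 0.7 1.2]
```

View pics/a4.png

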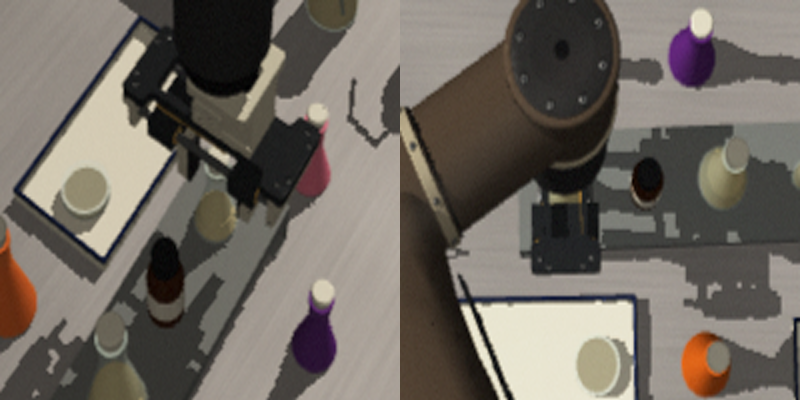

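The flask neck stands between the fingers at crop (215,165) and the large dish is flat in the oblong tray. I close the gripper, lift and carry.

```bash
python3 -m pendant '[[0,0,0,0,0,0],[0,0,0,0,0,0],[0,0,0,0,0,0],[0,0,0,0,0,0],[0,0,0,0,0,0],[0,0,0,0,0,0],[0,0,0,0,0,0],[0,0,0,0,0,0]]' 15 12; python3 d.py .4725 .267 .25;  python3 d.py .4725 .267 .075
```

```text
time_s: 15.92
tcp_pos: [0.6375, 0.1654, 0.1132]
eef_rot: [180.0, -0.0, -87.5]
contact_force: [-0.6, 0.5, -0.9]
gripper_width: 0.024
gripper_force: 11.9
shift mm [-108.7  160.4 -136.7] turn [ 0. -0.  0.] t 15.93 pos [0.6375 0.1654 0.1132] [180.    -0.   -87.48] w 0.024 gf 11.9 F [-0.6  0.5 -0.9]
shift mm [-108.7  160.4   38.3] turn [ 0. -0.  0.] t 15.93 pos [0.6375 0.1654 0.1132] [180.    -0.   -87.48] w 0.024 gf 11.9 F [-0.6  0.5 -0.9]
```

```bash
python3 -m pendant '[[0,0,-4,0,0,0],[0,0,-18,0,0,0],[0,0,-45,0,0,0],[-5,8,-65,0,0,0],[-20,28,-75,0,0,0],[-40,58,-75,0,0,0],[-62,92,-75,0,0,0],[-84,124,-75,0,0,0],[-101,149,-70,0,0,0],[-109,160,-50,0,0,0],[-109,160,-20,0,0,0],[-109,160,10,0,0,0],[-109,160,28,0,0,0],[-109,160,37,0,0,0],[-109,160,38,0,0,0],[-109,160,38,0,0,0]]'; python3 - <<'E'
from h import *
a=r.capture("scene")[:,:,::-1]
cv2.imwrite("pics/a5.png",cv2.resize(a[170:290,230:400],None,fx=4,fy=4,interpolation=2))
E
python3 d.py .4725 .267 .0657
```

```text
time_s: 17.92
tcp_pos: [0.4732, 0.2677, 0.0761]
eef_rot: [-179.9, 0.0, -87.5]
contact_force: [-0.1, 0.9, -1.2]
gripper_width: 0.024
gripper_force: 12.0
shift mm [ 0.7  0.8 10.5] turn [-0.001  0.001  0.   ] t 17.98 pos [0.4733 0.2677 0.0762] [-1.7994e+02  6.0000e-02 -8.7480e+01] w 0.0237 gf 12.0 F [ 0.9  0.6 -0.6]
```

View pics/a5.png

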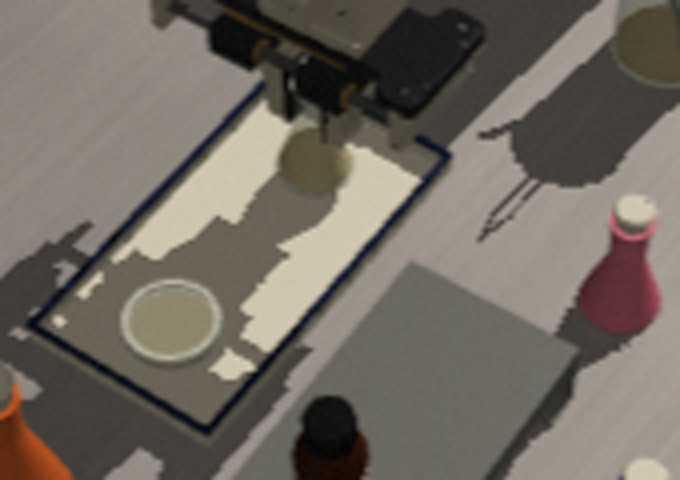

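The small flask hangs above the tray floor at crop (315,165), away from the dish at (171,320). I lower it.

```bash
python3 -m pendant '[[0,0,4,0,0,0],[0,0,7,0,0,0],[0,0,9,0,0,0],[0,0,10,0,0,0],[0,0,10.5,0,0,0],[0,0,10.7,0,0,0],[0,0,10.7,0,0,0]]'; python3 -m pendant '[[0,0,0.4,0,0,0],[0,0,0.4,0,0,0]]'
```

```text
time_s: 18.85
tcp_pos: [0.473, 0.2673, 0.0651]
eef_rot: [-180.0, 0.0, -87.5]
contact_force: [-2.0, -1.5, 5.7]
gripper_width: 0.0239
gripper_force: 12.2
time_s: 19.1
tcp_pos: [0.4731, 0.2673, 0.065]
eef_rot: [-180.0, 0.0, -87.5]
contact_force: [-2.8, -2.3, 7.6]
gripper_width: 0.0239
gripper_force: 12.3
```

```bash
python3 -m pendant '[[0,0,-0.5,0,0,0],[0,0,-0.5,0,0,0],[0,0,-0.5,0,0,0],[0,0,-0.5,0,0,0],[0,0,-12,0,0,0],[0,0,-40,0,0,0],[0,0,-80,0,0,0],[0,0,-130,0,0,0],[0,0,-150,0,0,0],[0,0,-150,0,0,0]]' 58 8; python3 d.py .662 -.135 .22; python3 d.py .662 -.135 .107
```

```text
time_s: 20.35
tcp_pos: [0.4736, 0.268, 0.2169]
eef_rot: [-179.8, 0.2, -87.5]
contact_force: [-1.4, -0.1, -1.0]
gripper_width: 0.0582
gripper_force: 0.0
shift mm [ 410.9 -170.4   -3.8] turn [-0.003  0.003  0.001] t 20.35 pos [0.4736 0.268  0.2169] [-179.81    0.19  -87.47] w 0.0582 gf 0.0 F [-1.4 -0.1 -1. ]
shift mm [ 411.3 -170.   109.2] turn [-0.003  0.003  0.001] t 20.35 pos [0.4736 0.268  0.2169] [-179.81    0.19  -87.47] w 0.0582 gf 0.0 F [-1.4 -0.1 -1. ]
```

```bash
python3 -m pendant '[[30,-12,-15,0,0,0],[80,-33,-15,0,0,0],[135,-56,-15,0,0,0],[190,-79,-15,0,0,0],[245,-102,-15,0,0,0],[300,-124,-15,0,0,0],[350,-145,-15,0,0,0],[390,-161,-15,0,0,0],[411,-170,-10,0,0,0],[411,-170,10,0,0,0],[411,-170,45,0,0,0],[411,-170,80,0,0,0],[411,-170,103,0,0,0],[411,-170,111,0,0,0],[411,-170,111,0,0,0]]' 58 10; python3 - <<'E'
from h import *
a=r.capture("scene")[:,:,::-1]; b=r.capture("top")[:,:,::-1]
A=cv2.resize(a[280:430,180:380],None,fx=2,fy=2.67,interpolation=2)
B=cv2.resize(a[170:320,220:420],None,fx=2,fy=2.67,interpolation=2)
cv2.imwrite("pics/a6.png",np.hstack([A,B]))
E
python3 d.py .662 -.135 .105
```

```text
time_s: 22.22
tcp_pos: [0.6606, -0.1355, 0.1028]
eef_rot: [179.9, -0.0, -87.5]
contact_force: [0.1, -0.1, 0.2]
gripper_width: 0.0579
gripper_force: 0.0
shift mm [-0.7 -0.6 -0.8] turn [-0.001 -0.     0.001] t 22.32 pos [ 0.6615 -0.1357  0.1042] [-1.7992e+02 -1.0000e-02 -8.7450e+01] w 0.0578 gf 0.0 F [-0.4 -0.3  1.2]
```

View pics/a6.png

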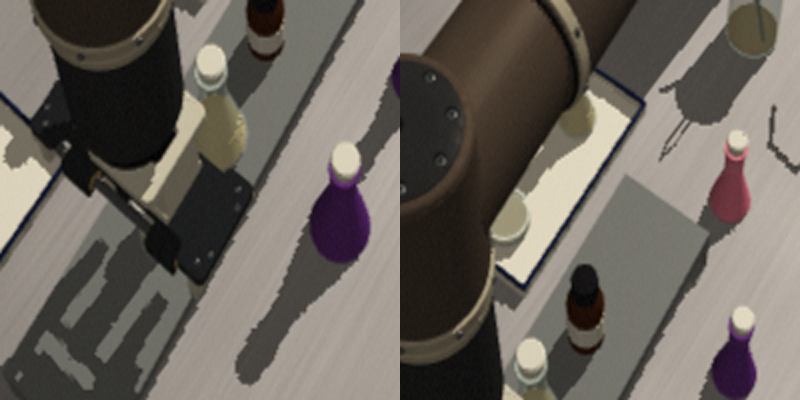

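The bottle is hidden behind the gripper at crop (150,190). The flask stands in the oblong tray at (575,115). I close; the opening will confirm the bottle.

```bash
python3 -m pendant '[[0,0,0,0,0,0],[0,0,0,0,0,0],[0,0,0,0,0,0],[0,0,0,0,0,0],[0,0,0,0,0,0],[0,0,0,0,0,0],[0,0,0,0,0,0]]' 18 10; python3 d.py .475 .197 .25;  python3 d.py .475 .197 .07
```

```text
time_s: 23.2
tcp_pos: [0.6609, -0.1359, 0.1034]
eef_rot: [-180.0, -0.0, -87.5]
contact_force: [-1.1, -0.4, 3.0]
gripper_width: 0.0277
gripper_force: 10.0
shift mm [-340.7  171.  -146.7] turn [-0. -0.  0.] t 23.2 pos [ 0.6609 -0.1359  0.1034] [-179.99   -0.    -87.48] w 0.0277 gf 10.0 F [-1.1 -0.4  3. ]
shift mm [-340.7  171.    33.3] turn [-0. -0.  0.] t 23.2 pos [ 0.6609 -0.1359  0.1034] [-179.99   -0.    -87.48] w 0.0277 gf 10.0 F [-1.1 -0.4  3. ]
```

```bash
python3 -m pendant '[[0,0,-4,0,0,0],[0,0,-20,0,0,0],[0,0,-55,0,0,0],[0,0,-105,0,0,0],[-12,15,-140,0,0,0],[-40,40,-150,0,0,0],[-80,65,-150,0,0,0],[-130,90,-150,0,0,0],[-180,113,-150,0,0,0],[-230,135,-150,0,0,0],[-280,155,-150,0,0,0],[-320,167,-140,0,0,0],[-338,171,-105,0,0,0],[-341,171,-60,0,0,0],[-341,171,-15,0,0,0],[-341,171,15,0,0,0],[-341,171,30,0,0,0],[-341,171,36,0,0,0],[-341,171,36,0,0,0]]'; python3 d.py .475 .197 .056; python3 - <<'E'
from h import *
a=r.capture("scene")[:,:,::-1]
cv2.imwrite("pics/a7.png",cv2.resize(a[170:290,230:400],None,fx=4,fy=4,interpolation=2))
E
```

```text
time_s: 25.58
tcp_pos: [0.4755, 0.1977, 0.0679]
eef_rot: [-179.9, 0.0, -87.5]
contact_force: [0.2, -0.5, 0.1]
gripper_width: 0.0279
gripper_force: 10.0
shift mm [ 0.6  0.5 11.9] turn [-0.001  0.001  0.   ] t 25.57 pos [0.4755 0.1977 0.0679] [-1.7995e+02  3.0000e-02 -8.7470e+01] w 0.0279 gf 10.0 F [ 0.2 -0.5  0.1]
```

View pics/a7.png

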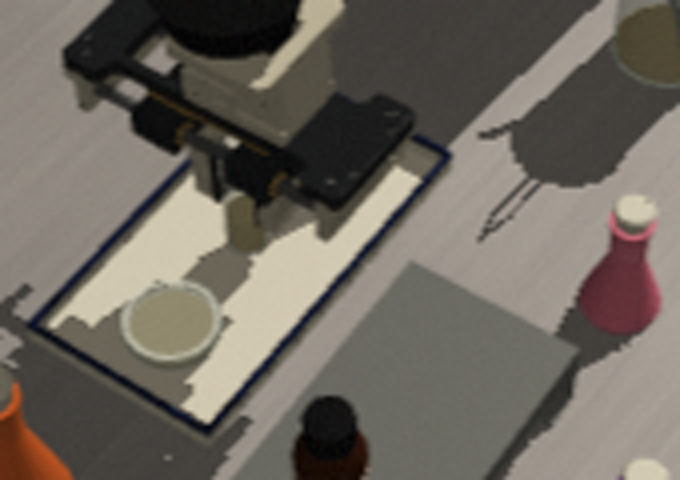

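The bottle hangs upright over the tray at crop (243,225), well clear of the dish at (171,320). I lower it.

```bash
python3 -m pendant '[[0,0,5,0,0,0],[0,0,9,0,0,0],[0,0,11,0,0,0],[0,0,12,0,0,0],[0,0,12.5,0,0,0],[0,0,12.8,0,0,0],[0,0,12.8,0,0,0]]'
```

```text
time_s: 26.5
tcp_pos: [0.475, 0.1973, 0.0552]
eef_rot: [-180.0, -0.0, -87.5]
contact_force: [-3.2, -0.8, 10.9]
gripper_width: 0.028
gripper_force: 10.0
```

```bash
python3 -m pendant '[[0,0,-0.6,0,0,0],[0,0,-0.6,0,0,0],[0,0,-0.6,0,0,0],[0,0,-12,0,0,0],[0,0,-45,0,0,0],[0,0,-95,0,0,0],[0,0,-150,0,0,0],[0,0,-165,0,0,0],[0,0,-165,0,0,0]]' 56 8; python3 d.py .6585 -.033 .23; python3 d.py .6585 -.033 .14
```

```text
time_s: 27.62
tcp_pos: [0.4752, 0.1976, 0.2207]
eef_rot: [-179.9, 0.1, -87.5]
contact_force: [-0.3, 0.3, -1.4]
gripper_width: 0.0561
gripper_force: 0.0
shift mm [ 238.4 -173.    -9.4] turn [-0.002  0.002  0.   ] t 27.62 pos [0.4752 0.1976 0.2207] [-1.7988e+02  1.2000e-01 -8.7480e+01] w 0.0561 gf 0.0 F [-0.3  0.3 -1.4]
shift mm [ 238.6 -172.8   80.6] turn [-0.002  0.002  0.   ] t 27.62 pos [0.4752 0.1976 0.2207] [-1.7988e+02  1.2000e-01 -8.7480e+01] w 0.0561 gf 0.0 F [-0.3  0.3 -1.4]
```

```bash
python3 -m pendant '[[20,-15,-12,0,0,0],[60,-43,-12,0,0,0],[105,-77,-12,0,0,0],[150,-110,-12,0,0,0],[195,-143,-12,0,0,0],[228,-165,-12,0,0,0],[239,-173,-8,0,0,0],[239,-173,10,0,0,0],[239,-173,40,0,0,0],[239,-173,66,0,0,0],[239,-173,80,0,0,0],[239,-173,81,0,0,0],[239,-173,81,0,0,0]]' 60 12 && python3 -m pendant '[[0,0,0,0,0,0],[0,0,0,0,0,0],[0,0,0,0,0,0],[0,0,0,0,0,0],[0,0,0,0,0,0],[0,0,0,0,0,0],[0,0,0,0,0,0]]' 18 12;  python3 d.py .461 -.1735 .25;  python3 d.py .461 -.1735 .104
```

```text
time_s: 29.25
tcp_pos: [0.6587, -0.0334, 0.1391]
eef_rot: [-179.9, -0.0, -87.4]
contact_force: [-0.0, 0.1, 0.0]
gripper_width: 0.0598
gripper_force: 0.0
time_s: 30.12
tcp_pos: [0.6582, -0.0339, 0.1385]
eef_rot: [180.0, -0.0, -87.5]
contact_force: [-2.4, 0.0, 3.2]
gripper_width: 0.028
gripper_force: 11.9
shift mm [ 130.8  203.2 -111.5] turn [ 0. -0.  0.] t 30.12 pos [ 0.6582 -0.0339  0.1385] [ 1.7999e+02 -1.0000e-02 -8.7480e+01] w 0.028 gf 11.9 F [-2.4  0.   3.2]
shift mm [130.8 203.2  34.5] turn [ 0. -0.  0.] t 30.12 pos [ 0.6582 -0.0339  0.1385] [ 1.7999e+02 -1.0000e-02 -8.7480e+01] w 0.028 gf 11.9 F [-2.4  0.   3.2]
```

```bash
python3 -m pendant '[[0,0,-4,0,0,0],[0,0,-20,0,0,0],[0,0,-50,0,0,0],[8,12,-72,0,0,0],[25,40,-80,0,0,0],[48,75,-80,0,0,0],[75,117,-80,0,0,0],[100,156,-80,0,0,0],[122,190,-75,0,0,0],[131,203,-55,0,0,0],[131,203,-25,0,0,0],[131,203,5,0,0,0],[131,203,25,0,0,0],[131,203,32,0,0,0],[131,203,33,0,0,0],[131,203,33,0,0,0]]'; python3 d.py .461 -.1735 .091; python3 - <<'E'
from h import *
a=r.capture("scene")[:,:,::-1]
cv2.imwrite("pics/a8.png",cv2.resize(a[270:410,90:270],None,fx=4,fy=4,interpolation=2))
E
```

```text
time_s: 32.12
tcp_pos: [0.4618, -0.1737, 0.1063]
eef_rot: [-179.9, -0.0, -87.5]
contact_force: [0.5, 0.7, -1.5]
gripper_width: 0.0277
gripper_force: 12.0
shift mm [-0.3  0.8 15.3] turn [-0.002 -0.     0.001] t 32.12 pos [ 0.4618 -0.1737  0.1063] [-1.7991e+02 -1.0000e-02 -8.7470e+01] w 0.0277 gf 12.0 F [ 0.5  0.7 -1.5]
```

View pics/a8.png

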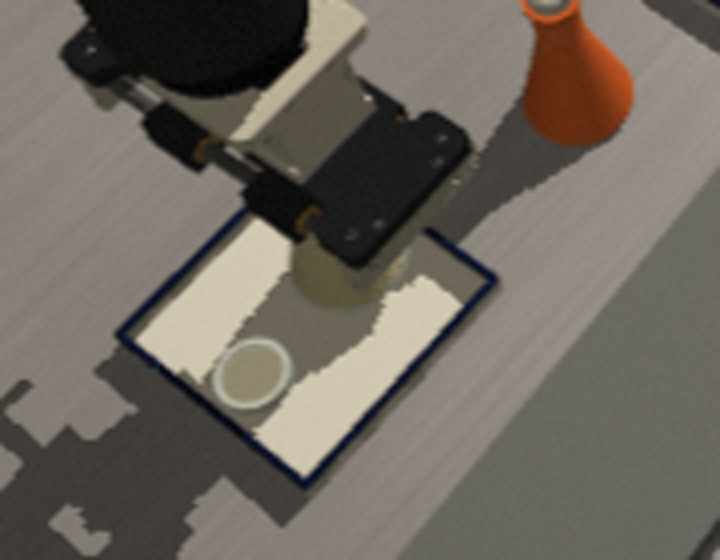

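The flask hangs over the far half of the tray at crop (345,265), with the dish at (252,373). There is more spare room on the dish side than at the far rim, so I shift 5 mm that way while lowering.

```bash
python3 -m pendant '[[4,0,3,0,0,0],[5,0,8,0,0,0],[5,0,12,0,0,0],[5,0,14,0,0,0],[5,0,15,0,0,0],[5,0,15.5,0,0,0],[5,0,16,0,0,0],[5,0,16,0,0,0]]'
```

```text
time_s: 33.17
tcp_pos: [0.4617, -0.1787, 0.0904]
eef_rot: [-180.0, -0.0, -87.4]
contact_force: [-4.4, 1.5, 10.3]
gripper_width: 0.028
gripper_force: 12.3
```

```bash
python3 -m pendant '[[0,0,-0.6,0,0,0],[0,0,-0.6,0,0,0],[0,0,-0.6,0,0,0],[0,0,-0.6,0,0,0],[0,0,-12,0,0,0],[0,0,-45,0,0,0],[0,0,-95,0,0,0],[0,0,-150,0,0,0],[100,60,-165,0,0,0],[200,100,-165,0,0,0],[200,100,-165,0,0,0],[200,100,-165,0,0,0],[200,100,-165,0,0,0],[200,100,-165,0,0,0]]' 58 8;  python3 - <<'E'
from h import *
a=r.capture("scene")[:,:,::-1]
b=r.capture("top")[:,:,::-1]
A=cv2.resize(a[170:420,90:390],None,fx=1.6,fy=1.6,interpolation=2)
B=cv2.resize(b[190:350,230:510],None,fx=1.1*1.3,fy=1.43*1.3/1.3,interpolation=2)
B=cv2.resize(b[190:350,230:510],(480,274),interpolation=2)
cv2.imwrite("pics/a9.png",np.vstack([cv2.resize(A,(390,325)),cv2.resize(B,(390,223))]) if 0 else np.vstack([cv2.resize(A,(480,320)),B]))
E
```

```text
time_s: 34.92
tcp_pos: [0.3702, -0.3827, 0.2547]
eef_rot: [-180.0, 0.0, -87.5]
contact_force: [0.2, -0.2, 0.0]
gripper_width: 0.0579
gripper_force: 0.0
```

View pics/a9.png

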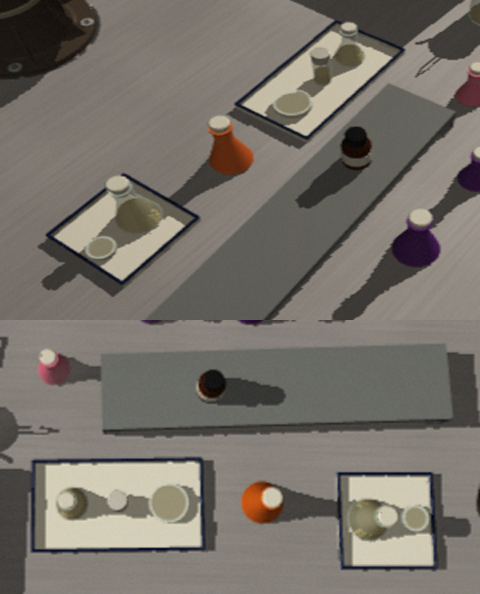

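Everything stands in place:

- **Oblong tray:** small flask (70,502), bottle (118,500) and large dish (170,503).
- **Square tray:** large flask (372,518) and small dish (416,518).
- **Left alone:** the reagent bottle is still on the riser at (211,385).

```bash
python3 -c "
from plant import r
print(r.close_job())"
```

```text
the job is handed in; nothing more can be done
None
```

Both kits are made up in their trays, each item upright and flat in the last picture, and the job is handed in at about 35 s of the 131 s allowed; the reagent bottle and beaker were not touched.

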